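# Lay out the sharpening station in grit order

### The arm

A 6-joint arm with a two-finger parallel gripper is mounted at the origin on the work surface. World frame = base frame: x ahead of the robot, y to its left, z up, the work surface at z = 0. Lengths are in mm, angles in rad, forces in N, time in s.
With the tool pointing down it reaches from about 275 to 750 mm from the base axis. Payload 10.2 kg.
Tool frame: the origin (TCP) lies between the finger pads; the fingertips stand 19 mm ahead of it and the grasp point (between the pads) is the TCP; z points along the fingers, y is the line along which they close (so a half turn about z gives the same grasp; the last joint's range is limited). The gripper opens to 85 mm and grips with 20 to 120 N. Pads are 22 mm wide; open, the fingers measure 114 mm over their backs; the gripper's body (76 mm by 85 mm) begins 54 mm behind the grasp point. The pads swing forward as they close: fully open they stand 13 mm farther back than shut.
Start: joints at [1.095, 0.313, 1.498, -0, 1.331, -0.223], TCP at [131.323, 508.316, 214.594] pointing down, gripper open.
Joint ranges: [-2.94, 2.94], [-0.97, 2.17], [0.19, 2.56], [-1.23, 4.37], [0.02, 3.11], [-2.88, 2.88]. Speed limits (rad/s): [2.39, 2.39, 3.01, 3.14, 3.14, 3.14].

### API

Orientations are given as a unit quaternion [w, x, y, z].
In Python, from rig import sense, capture, finish_job gives the robot as it stands. The module is installed in compiled form; this text tells all that it offers.
- The arm moves only by the tool move_arm, never from a script. Its argument "moves" is a list of rows, each an object with "turn": the turn, a rotation vector about the tool's x, y, z in rad, a list of three; "translation": the shift along the tool's x, y, z in mm, a list of three; "hand": the opening, from 0 (shut) to 1 (fully open). In form: [{"turn": [wx, wy, wz], "translation": [x, y, z], "hand": hand}, ...]. A call has 1 to 10 rows; each row shifts and turns the commanded pose from where the row before left it, along the tool's axes as they then stand; what a row does not reach is not made up. A row lasts 1/12 s, in which the tool goes at most 41.7 mm and 7.16 degrees, less where a joint would pass 70% of its speed; a pose out of reach is approached as far as the arm can. A call with a gripper value outside its range is refused whole. The fingers move at their own pace and stop on an object; "grip_force" is the grip in N (left out, the last holds). Time passes only in rows, so rows that do not move let the fingers close. It gives the time, the measured TCP pose, the force, the opening and the grip force at its end, in the units of the state.
- sense(): the state, without advancing time (a new reading comes with each control period).
- capture(name): name is "scene" or "top"; returns a dict with "image" (480x640x3 uint8, blue, green, red), "z_map" (480x640 float32, mm along the optical axis (not along the pixel's ray), 0 where there is no reading), "vertical_fov" (degrees; the focal length in pixels is half the picture's height over the tangent of half this angle, whatever the lens; pixels are square), "cx", "cy" (the principal point, pixels), "R" (3x3) and "t" (3): a world point X has camera coordinates R X + t. Camera axes: x right, y down, z forward; pixel columns grow to the right and rows downward; lengths in mm; the calibration is good to about 2 mm. A picture is of the moment at which its call begins.
- finish_job(): hands the job in; it is judged then, once.
The state is a dict: "time_s": time; "joints": joint angles; "dq": joint speeds; "tau": joint torques, N m; "eef_pos": TCP position; "ee_rot": TCP orientation; "force": force on the tool from outside, world axes, zero at the start; "wrist_torque": the same for the moment, N m; "grip_width": opening from 0.0 (shut) to 1.0 (fully open); "grip_force": force on a finger pad.
Only numpy, scipy, OpenCV 4.12 (cv2) and the standard library are available. Lean on these libraries where they do the work, as an engineer would, in place of code of your own. Each camera call takes 0.05 s, during which the arm holds its last target. There are 200 camera calls.

### The job

Set up the sharpening stones so that work runs from coarse to fine and ends at the leather strop: the white fine stone in the stone holder next to the strop, the brick-red medium stone in the middle holder, and the dark grey coarse stone in the holder farthest from the strop, each lying flat, lengthwise and centred between its holder's end stops. Rest the small blue slurry stone flat on the middle of the fine stone. The stones are brittle: set them down, do not drop them, and leave the palm gouge and the block of burrs where they are.

Things in the scene. Friction and masses are not known exactly. Their poses are not given: they have to be found in the camera images.
- coarse_stone: Coarse stone, dark grey: a rectangular sharpening stone, 125 mm long (its x), 50 mm wide (its y), 20 mm thick, 0.2 to 0.4 kg, lying flat on the bench. Origin: centre of its underside, x along its length, z up; its two ends are alike.
- medium_stone: Medium stone, brick red: a rectangular sharpening stone, 125 mm long (its x), 50 mm wide (its y), 20 mm thick, 0.2 to 0.4 kg, lying flat on the bench. Origin: centre of its underside, x along its length, z up; its two ends are alike.
- fine_stone: Fine stone, white: a rectangular sharpening stone, 125 mm long (its x), 50 mm wide (its y), 20 mm thick, 0.2 to 0.4 kg, lying flat on the bench. Origin: centre of its underside, x along its length, z up; its two ends are alike.
- slurry_stone: Slurry stone, slate blue: a small block 60 mm long (its x), 30 mm wide (its y), 20 mm thick, about 0.1 kg, lying flat on the bench. Origin: centre of its underside, x along its length, z up.
- holder_left: Left (+y, as the robot sees it) stone holder fixed to the bench: aluminium bed 169 mm long (x), 44 wide (y), black rubber pad on it, pad top 15 mm above the bench; a black stop at each end, inner faces 145 mm apart, tops 25 mm high; long sides open. Origin: on the bench under the middle of the pad; x along the holder, z up. Three alike, about 120 mm apart. 
- holder_mid: Middle stone holder fixed to the bench: aluminium bed 169 mm long (x), 44 wide (y), black rubber pad on it, pad top 15 mm above the bench; a black stop at each end, inner faces 145 mm apart, tops 25 mm high; long sides open. Origin: on the bench under the middle of the pad; x along the holder, z up. Three alike, about 120 mm apart. 
- holder_right: Right (-y, as the robot sees it) stone holder fixed to the bench: aluminium bed 169 mm long (x), 44 wide (y), black rubber pad on it, pad top 15 mm above the bench; a black stop at each end, inner faces 145 mm apart, tops 25 mm high; long sides open. Origin: on the bench under the middle of the pad; x along the holder, z up. Three alike, about 120 mm apart. 
- strop: Strop, fixed to the bench: a dark wooden block faced with brown leather with a green patch of honing compound, 200 mm long (its x), 50 mm wide, 24 mm high. Origin: centre of its underside. It stands beside the row of holders, at one end of it: sometimes left of the left holder, sometimes right of the right holder.
- burr_block: Block of burrs: a pale wooden block 110 mm long (its x), 50 mm wide, with 18 rotary-tool burrs standing in it, 64 mm high in all, loose, at the other end of the row of holders from the strop. Origin: centre of its underside. To be left alone.
- gouge: Palm gouge, lying loose on the bench among the stones: a dark brown wooden handle about 65 mm long and 31 mm thick towards its -x, and a steel blade reaching 76 mm towards its +x, blade 16 mm above the bench at most. Origin: on the bench under the ferrule, where the handle meets the blade. To be left alone.

How it is judged:
By the outcome, as a careful person would: the job done as asked, in the order asked, and still so for the second after the job is handed in, with the robot touching nothing.
It also fails if it takes over 101 s, if anything falls off the work surface, if the arm or the gripper's body presses on something with over 40 N, if the wrist force passes 120 N, or if a joint passes its speed limit or range.

## Working session

There is one attempt and no reset: what is moved stays moved. The work goes in short steps, Python scripts to look and compute and a tool call to move; the robot and the scene stay as the last step left them, time stands still between calls to the robot, and variables do not carry over. Pictures are saved under pics/ and viewed, at most 14 in all, crops included, and the job is handed in when it is done.

Besides the shell and the picture viewer there is one more tool, called after ">>>" in YAML: its name, and indented under it one key for each argument. move_arm: Moves the arm, as the interface text tells. Its arguments: {"type":"object","properties":{"moves":{"type":"array","items":{"type":"object","properties":{"turn":{"type":"array","items":{"type":"number"}},"translation":{"type":"array","items":{"type":"number"}},"hand":{"type":"number"}}}},"grip_force":{"type":"number"}},"required":["moves"]}

```bash
mkdir -p pics; python3 - <<'E'
from rig import sense, capture
import cv2,numpy as np
for n in("scene","top"):
    c=capture(n); cv2.imwrite(f"pics/{n}0.png",c["image"]); np.savez(f"{n}0.npz",**c)
    print(n,c["vertical_fov"],c["cx"],c["cy"],np.round(c["R"],3).tolist(),np.round(c["t"],1))
s=sense(); print({k:np.round(v,3).tolist() for k,v in s.items()})
E
```

```text
scene 48.71691624156544 312.59361315538405 228.26184207012145 [[0.445, 0.895, -0.017], [0.514, -0.271, -0.814], [-0.733, 0.353, -0.581]] [-276.3 -269.7 1590.7]
top 49.82630019658424 313.534886313673 241.65752573146526 [[-0.001, -1.0, -0.008], [-0.993, 0.002, -0.115], [0.115, 0.008, -0.993]] [  38.9  580.1 1005.3]
{'time_s': 0.1, 'joints': [1.095, 0.313, 1.498, 0.0, 1.331, -0.223], 'dq': [0.001, -0.002, -0.004, -0.001, -0.001, -0.0], 'tau': [0.003, -41.29, -26.014, -0.0, 0.003, 0.0], 'eef_pos': [131.204, 508.092, 214.104], 'ee_rot': [-0.0, 0.126, 0.992, -0.001], 'force': [0.619, 1.201, -0.308], 'wrist_torque': [0.017, 0.034, 0.0], 'grip_force': 0.0, 'grip_width': 1.002}
```

View pics/scene0.png

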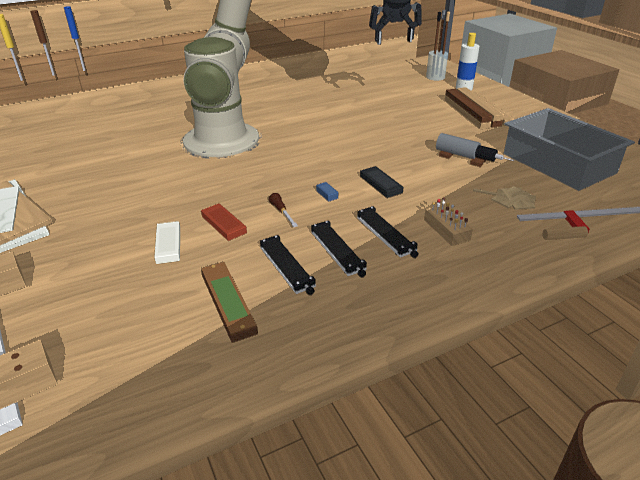

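View pics/top0.png

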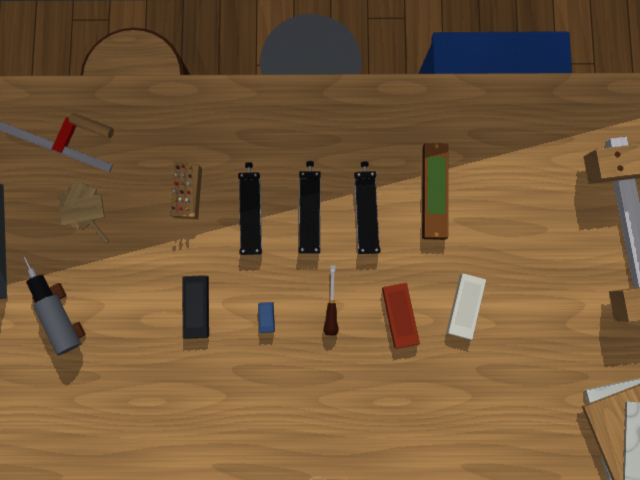

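The strop is on the robot's right (top view column 435). The holders are at columns 250, 310 and 367, row 212. The coarse stone is at (196,307), the slurry stone at (266,317), the gouge at (331,305), the medium stone at (401,315) and the fine stone at (467,306). Fine therefore goes to the right holder, medium to the middle and coarse to the left.

```bash
cat > h.py <<'E'
import numpy as np, cv2
def cloud(c):
    h,w=c["z_map"].shape; f=h/2/np.tan(np.radians(float(c["vertical_fov"]))/2)
    v,u=np.mgrid[:h,:w]; z=c["z_map"].astype(float)
    P=np.stack([(u-c["cx"])/f*z,(v-c["cy"])/f*z,z],-1)
    return (P-c["t"])@c["R"]          # R^T (p - t)
def proj(c,X):
    f=480/2/np.tan(np.radians(float(c["vertical_fov"]))/2)
    p=np.asarray(X)@c["R"].T+c["t"]; return p[...,:2]/p[...,2:]*f+[c["cx"],c["cy"]]
def rect(pts):
    (cx,cy),(a,b),_=r=cv2.minAreaRect(pts.astype(np.float32)); B=cv2.boxPoints(r)
    e=max((B[1]-B[0],B[2]-B[1]),key=np.linalg.norm); ang=np.degrees(np.arctan2(e[1],e[0]))
    return round(cx,1),round(cy,1),round(max(a,b),1),round(min(a,b),1),round((ang+90)%180-90,1)
def blobs(c,zmin=9,zmax=90,box=(200,750,-350,400)):
    X=cloud(c); m=(X[...,2]>zmin)&(X[...,2]<zmax)&(c["z_map"]>0)
    m&=(X[...,0]>box[0])&(X[...,0]<box[1])&(X[...,1]>box[2])&(X[...,1]<box[3])
    n,l,st,ce=cv2.connectedComponentsWithStats(m.astype(np.uint8))
    out=[]
    for i in range(1,n):
        if st[i,4]<60: continue
        p=X[l==i]; zt=np.median(p[:,2]); t=p[abs(p[:,2]-zt)<4]
        out.append((ce[i].round().tolist(),int(st[i,4]),"zmed %.1f z95 %.1f"%(zt,np.percentile(p[:,2],95)),rect(t[:,:2]),
          c["image"][l==i].mean(0).round().tolist()))
    return out
E
python3 - <<'E'
from h import *
for n in("top","scene"):
    c=dict(np.load(f"{n}0.npz")); X=cloud(c)
    b=(abs(X[...,2])<8)&(X[...,0]>300)&(X[...,0]<650)&(abs(X[...,1])<300)
    print(n,"bench z",np.median(X[b][:,2]).round(2),X[b][:,2].std().round(2))
    for o in blobs(c): print(o)
E
```

```text
top bench z 0.11 2.0
([309.0, 210.0], 1776, 'zmed 15.7 z95 25.8', (660.7, 47.5, 175.8, 43.7, np.float32(-0.9)), [21.0, 22.0, 23.0])
([366.0, 211.0], 1807, 'zmed 15.6 z95 26.1', (651.6, -70.3, 185.7, 44.2, np.float32(2.2)), [24.0, 24.0, 25.0])
([435.0, 200.0], 1947, 'zmed 23.8 z95 26.9', (669.4, -211.1, 161.8, 48.9, np.float32(-1.9)), [34.0, 73.0, 78.0])
([186.0, 191.0], 1444, 'zmed 32.4 z95 58.3', (688.1, 301.8, 110.4, 51.3, np.float32(-3.6)), [44.0, 69.0, 93.0])
([250.0, 212.0], 1810, 'zmed 15.7 z95 26.0', (652.2, 170.2, 190.0, 44.3, np.float32(2.1)), [21.0, 21.0, 22.0])
([331.0, 310.0], 499, 'zmed 21.6 z95 28.5', (464.1, 4.0, 136.1, 26.1, np.float32(-0.5)), [45.0, 53.0, 75.0])
([466.0, 306.0], 1625, 'zmed 19.9 z95 23.2', (451.9, -269.0, 124.7, 51.1, np.float32(-15.5)), [169.0, 179.0, 181.0])
([195.0, 307.0], 1558, 'zmed 20.2 z95 23.4', (451.2, 277.2, 125.1, 49.4, np.float32(1.7)), [37.0, 35.0, 34.0])
([400.0, 315.0], 1595, 'zmed 19.9 z95 23.1', (433.8, -136.1, 124.9, 50.5, np.float32(11.0)), [23.0, 41.0, 117.0])
([266.0, 317.0], 458, 'zmed 20.2 z95 23.7', (430.1, 134.5, 59.9, 30.1,
[... 482 characters left out ...]
), [73.0, 95.0, 116.0])
([223.0, 220.0], 792, 'zmed 18.4 z95 20.8', (437.5, -137.3, 127.3, 51.6, np.float32(11.5)), [43.0, 61.0, 139.0])
([387.0, 232.0], 1112, 'zmed 14.5 z95 24.5', (654.6, 168.4, 191.1, 46.9, np.float32(1.5)), [41.0, 40.0, 40.0])
([338.0, 248.0], 1197, 'zmed 14.4 z95 24.2', (654.8, 44.9, 185.7, 45.9, np.float32(-0.5)), [42.0, 41.0, 40.0])
([167.0, 241.0], 871, 'zmed 18.4 z95 20.9', (454.1, -270.9, 129.4, 49.7, np.float32(-15.2)), [213.0, 222.0, 221.0])
([287.0, 264.0], 1316, 'zmed 14.4 z95 24.3', (657.0, -72.3, 186.4, 44.6, np.float32(2.4)), [43.0, 42.0, 41.0])
([224.0, 291.0], 1501, 'zmed 22.9 z95 25.0', (670.5, -213.7, 159.6, 48.7, np.float32(-1.8)), [63.0, 105.0, 106.0])
```

```bash
cat >> h.py <<'E'
def holder(X,ok,x0,y0,ang):
    a=np.radians(ang); d=(X[...,:2]-[x0,y0])@np.array([[np.cos(a),-np.sin(a)],[np.sin(a),np.cos(a)]])
    b=ok&(abs(d[...,1])<18)&(abs(d[...,0])<110)&(X[...,2]>5)
    s,z=d[b][:,0],X[b][:,2]
    lo=s[(z>21)&(s<0)]; hi=s[(z>21)&(s>0)]
    p=ok&(abs(d[...,0])<60)&(abs(d[...,1])<35)&(X[...,2]>9)&(X[...,2]<30)
    q=X[p][:,:2]; r=rect(q)
    lim=[np.percentile(lo,3),np.percentile(lo,95),np.percentile(hi,5),np.percentile(hi,97)]
    c=(lim[1]+lim[2])/2; t=np.percentile(d[p][:,1],[1,99]).mean()
    R=np.array([np.cos(a),np.sin(a)]);N=np.array([-R[1],R[0]])
    return np.round(lim,1),"gap %.1f"%(lim[2]-lim[1]),"centre",np.round(np.array([x0,y0])+c*R+t*N,1),"angle",r[4],"padz %.1f"%np.median(X[p][:,2])
E
python3 - <<'E'
from h import *
for n,o in(("top",(0,0)),("scene",(3,-2))):
    c=dict(np.load(f"{n}0.npz")); X=cloud(c); ok=c["z_map"]>0
    for x,y,a in((650,170,2),(655,47,-.7),(652,-70,2.3)): print(n,*holder(X,ok,x+o[0],y+o[1],a))
    # burrblock/strop skip
E
```

```text
top [-91.9 -79.5  63.7  96.6] gap 143.2 centre [642.1 169.8] angle 2.2 padz 15.2
top [-94.9 -82.5  60.4  93.1] gap 142.9 centre [643.9  47.9] angle -0.6 padz 15.2
top [-92.5 -80.4  62.7  96.1] gap 143.2 centre [643.2 -70.5] angle 2.2 padz 15.1
scene [-92.7 -79.6  62.1  97.5] gap 141.7 centre [644.3 168.2] angle 1.2 padz 14.0
scene [-96.9 -83.   59.9  93.3] gap 142.9 centre [646.4  44.9] angle -0.5 padz 13.9
scene [-95.  -80.9  61.8  94.8] gap 142.7 centre [645.5 -72.9] angle 2.4 padz 13.8
```

>>> move_arm:
  moves:
    - {"turn":[0,0,0],"translation":[-34,-20,0],"hand":1}
    - {"turn":[0,0,0],"translation":[-34,-20,0],"hand":1}
    - {"turn":[0,0,0],"translation":[-34,-20,0],"hand":1}
    - {"turn":[0,0,0],"translation":[-30,-26,0],"hand":1}
    - {"turn":[0,0,0],"translation":[-20,-34,0],"hand":1}
    - {"turn":[0,0,0],"translation":[-10,-38,0],"hand":1}
    - {"turn":[0,0,0],"translation":[0,-38,0],"hand":1}
    - {"turn":[0,0,0],"translation":[0,-38,0],"hand":1}
    - {"turn":[0,0,0],"translation":[0,-38,0],"hand":1}
    - {"turn":[0,0,0],"translation":[0,-38,0],"hand":1}

```text
time_s: 0.93
eef_pos: [209.4, 166.5, 214.2]
ee_rot: [-0.0, 0.125, 0.992, -0.0]
force: [1.9, -1.3, 0.2]
grip_width: 1.0
grip_force: 0.0
```

```bash
cat > go.py <<'E'
import sys,numpy as np
from rig import sense
from scipy.spatial.transform import Rotation as Ro
# args: waypoints x,y,z,theta ; theta = stone angle (deg), tool x at 180+theta, tool down
s=sense(); p=np.array(s["eef_pos"],float); w,x,y,z=s["ee_rot"]; R=Ro.from_quat([x,y,z,w])
print("now",p.round(1),"tilt",R.as_matrix()[:,2].round(4),"j",np.round(s["joints"],2),"w %.3f"%s["grip_width"], "t %.1f"%s["time_s"])
for a in sys.argv[1:]:
    X,Y,Z,th=map(float,a.split(",")); t=np.radians(180+th)
    T=Ro.from_matrix(np.array([[np.cos(t),np.sin(t),0],[np.sin(t),-np.cos(t),0],[0,0,-1]]))
    r=(R.inv()*T).as_rotvec(); d=T.inv().apply(np.array([X,Y,Z])-p); n=int(np.ceil(np.linalg.norm(d)/36))
    print("turn",r.round(4),"then shift",d.round(1),"rows",n,"each",(d/max(n,1)).round(2)); p=np.array([X,Y,Z]);R=T
E
python3 go.py 400,50,150,-15.4 453,-270,110,-15.4
```

```text
now [209.4 166.5 214.2] tilt [-3.e-04 -2.e-04 -1.e+00] j [ 0.22 -0.31  2.13 -0.    1.33 -1.1 ] w 1.000 t 0.9
turn [-0.0003 -0.0003  0.0174] then shift [-214.6  -61.7   64.2] rows 7 each [-30.66  -8.81   9.16]
turn [0. 0. 0.] then shift [-136.1 -294.4   40. ] rows 10 each [-13.61 -29.44   4.  ]
```

>>> move_arm:
  moves:
    - {"turn":[0,0,0.0174],"translation":[0,0,0],"hand":1}
    - {"turn":[0,0,0],"translation":[-30.7,-8.8,9],"hand":1}
    - {"turn":[0,0,0],"translation":[-30.7,-8.8,9],"hand":1}
    - {"turn":[0,0,0],"translation":[-30.7,-8.8,9],"hand":1}
    - {"turn":[0,0,0],"translation":[-30.7,-8.8,9],"hand":1}
    - {"turn":[0,0,0],"translation":[-30.7,-8.8,9],"hand":1}
    - {"turn":[0,0,0],"translation":[-30.7,-8.8,9],"hand":1}
    - {"turn":[0,0,0],"translation":[-30.7,-8.8,9],"hand":1}

```text
time_s: 1.6
eef_pos: [402.5, 50.0, 150.7]
ee_rot: [-0.0, 0.135, 0.991, 0.0]
force: [1.1, 0.7, 1.0]
grip_width: 1.004
grip_force: 0.0
```

>>> move_arm:
  moves:
    - {"turn":[0,0,0],"translation":[-13.6,-29.4,4],"hand":1}
    - {"turn":[0,0,0],"translation":[-13.6,-29.4,4],"hand":1}
    - {"turn":[0,0,0],"translation":[-13.6,-29.4,4],"hand":1}
    - {"turn":[0,0,0],"translation":[-13.6,-29.4,4],"hand":1}
    - {"turn":[0,0,0],"translation":[-13.6,-29.4,4],"hand":1}
    - {"turn":[0,0,0],"translation":[-13.6,-29.4,4],"hand":1}
    - {"turn":[0,0,0],"translation":[-13.6,-29.4,4],"hand":1}
    - {"turn":[0,0,0],"translation":[-13.6,-29.4,4],"hand":1}
    - {"turn":[0,0,0],"translation":[-13.6,-29.4,4],"hand":1}
    - {"turn":[0,0,0],"translation":[-13.6,-29.4,4],"hand":1}

```text
time_s: 2.43
eef_pos: [454.0, -270.1, 110.9]
ee_rot: [-0.0, 0.135, 0.991, 0.0]
force: [-0.4, 0.4, 0.1]
grip_width: 1.0
grip_force: 0.0
```

```bash
python3 go.py 453,-270,45,-15.4  453,-270,22,-15.4; python3 - <<'E'
from h import *; from rig import capture
c=capture("top"); X=cloud(c); ok=c["z_map"]>0
m=ok&(abs(X[...,0]-453)<90)&(abs(X[...,1]+270)<90)&(X[...,2]>80)&(X[...,2]<250)
print(np.percentile(X[m],[2,50,98],axis=0).round(1))
cv2.imwrite("pics/top1.png",cv2.resize(c["image"][200:440,360:600],None,fx=2.4,fy=2.4))
E
```

```text
now [ 454.  -270.1  110.9] tilt [-4.e-04  5.e-04 -1.e+00] j [-0.76  0.42  1.63  0.    1.09 -2.06] w 1.000 t 2.4
turn [ 0.0004 -0.0005 -0.0017] then shift [ 1.  -0.2 65.9] rows 2 each [ 0.5  -0.09 32.97]
turn [0. 0. 0.] then shift [ 0.  0. 23.] rows 1 each [ 0.  0. 23.]
[[ 451.4 -241.3  190.4]
 [ 469.2 -210.3  224.1]
 [ 483.5 -196.3  246.4]]
```

View pics/top1.png

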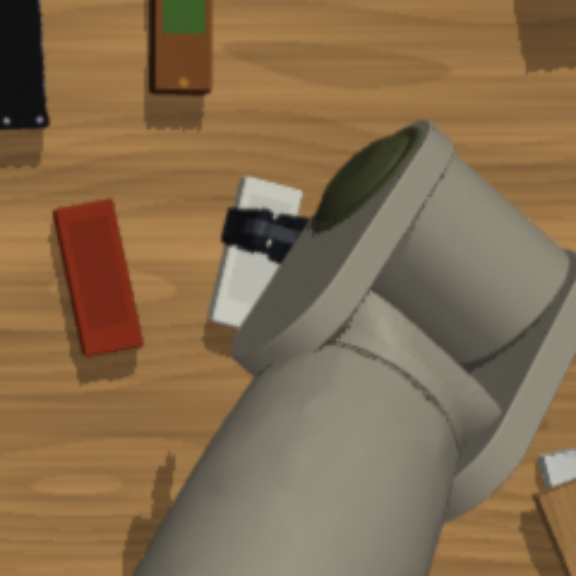

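The crop shows the open fingers square across the white stone at about (265,235), with the stone's ends at (270,185) and (230,320). I'll go down and grip it.

>>> move_arm:
  moves:
    - {"turn":[0,0,-0.0017],"translation":[1,0,33],"hand":1}
    - {"turn":[0,0,0],"translation":[0,0,33],"hand":1}
    - {"turn":[0,0,0],"translation":[0,0,12],"hand":1}
    - {"turn":[0,0,0],"translation":[0,0,10],"hand":1}
    - {"turn":[0,0,0],"translation":[0,0,0],"hand":1}
    - {"turn":[0,0,0],"translation":[0,0,0],"hand":0.7}
    - {"turn":[0,0,0],"translation":[0,0,0],"hand":0.6}
    - {"turn":[0,0,0],"translation":[0,0,0],"hand":0.4}
    - {"turn":[0,0,0],"translation":[0,0,0],"hand":0.4}
    - {"turn":[0,0,0],"translation":[0,0,0],"hand":0.4}
  grip_force: 40

```text
time_s: 3.32
eef_pos: [453.2, -268.6, 24.2]
ee_rot: [0.0, 0.134, 0.991, -0.0]
force: [-0.5, -0.2, 0.3]
grip_width: 0.398
grip_force: 0.0
```

```bash
python3 go.py 453,-270,23,-15.4; python3 -c "
from rig import sense; print(sense()['force'],sense()['grip_force'])"
```

```text
now [ 453.2 -268.6   24.2] tilt [ 8.e-04 -8.e-04 -1.e+00] j [-0.76  0.55  1.7  -0.    0.89 -2.06] w 0.398 t 3.3
turn [-0.0006  0.001   0.0003] then shift [-0.2 -1.4  1.2] rows 1 each [-0.18 -1.37  1.21]
[-0.50575874 -0.17594671  0.25701481] 0.0
```

```bash
python3 - <<'E'
from h import *; from rig import capture
c=capture("scene"); cv2.imwrite("pics/s2.png",cv2.resize(c["image"][100:340,80:340],None,fx=2.3,fy=2.3,interpolation=2))
E
```

```text
(no output)
```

View pics/s2.png

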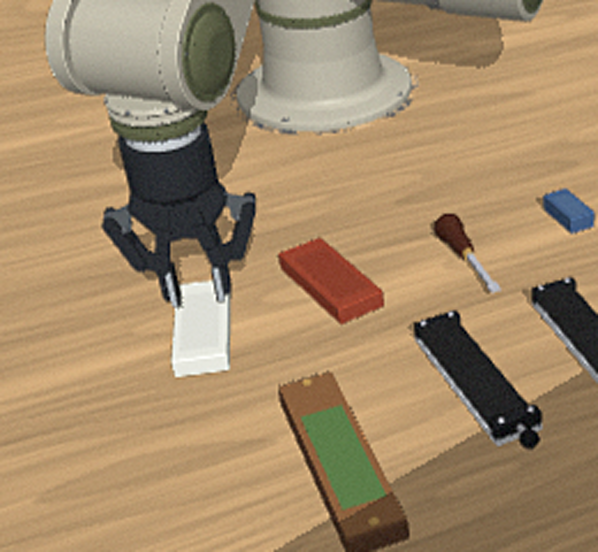

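```bash
python3 - <<'E'
from h import *; from rig import capture
c=capture("scene"); X=cloud(c)+[-1.5,1.,1.2]
ok=c["z_map"]>0
d=X-[453.2,-268.6,0]; a=np.radians(-15.4)
l=d[...,0]*np.cos(a)+d[...,1]*np.sin(a); w=-d[...,0]*np.sin(a)+d[...,1]*np.cos(a)
m=ok&(abs(l)<30)&(abs(w)<70)&(X[...,2]>5)&(X[...,2]<70)&(c["image"].mean(-1)<130)
for z0 in range(5,70,5):
    k=m&(abs(X[...,2]-z0-2.5)<2.5)
    for s in(-1,1):
        q=k&(w*s>0)
        if q.sum(): print(z0,s,q.sum(),"w",np.percentile(w[q],[5,50,95]).round(1),"l",np.percentile(l[q],[5,95]).round(1))
m=ok&(abs(X[...,2]-20)<6)&(c["image"].mean(-1)>170)&(abs(l)<90)&(abs(w)<60)
print("stone",rect(X[m][:,:2]))
E
```

```text
10 1 2 w [24.  24.  24.1] l [26.5 28.2]
20 -1 1 w [-20.5 -20.5 -20.5] l [-26.9 -26.9]
40 -1 5 w [-16.9 -15.8 -15.4] l [-9.1  5.9]
45 -1 1 w [-16.5 -16.5 -16.5] l [9.1 9.1]
45 1 3 w [19.8 25.3 27.6] l [ 5.  10.6]
50 -1 17 w [-27.6 -17.2 -15.3] l [-1.5 12.6]
50 1 9 w [20.  28.4 30.7] l [ 3.4 10.9]
55 -1 7 w [-28.1 -24.3 -15.4] l [-8.4 10.4]
55 1 7 w [19.7 27.2 31.4] l [ 4.5 10.8]
60 -1 13 w [-27.7 -21.7 -15.4] l [ 1.  12.6]
60 1 15 w [19.7 29.8 32.4] l [-3.1 10.7]
65 -1 13 w [-27.9 -22.4 -15. ] l [-7.9  9.5]
65 1 10 w [19.5 27.4 30.9] l [ 3.3 10.2]
stone (453.0, -270.0, 127.9, 49.2, np.float32(-14.7))
```

```bash
python3 - <<'E'
from h import *; from rig import capture
c=capture("scene"); X=cloud(c)+[-1.5,1.,1.2]
ok=c["z_map"]>0
d=X-[453.2,-268.6,0]; a=np.radians(-15.4)
l=d[...,0]*np.cos(a)+d[...,1]*np.sin(a); w=-d[...,0]*np.sin(a)+d[...,1]*np.cos(a)
m=ok&(abs(l)<25)&(abs(w)<60)&(X[...,2]>23)&(X[...,2]<70)
for z0 in range(20,56,4):
    k=m&(abs(X[...,2]-z0-2)<2)
    for s in(-1,1):
        q=k&(w*s>0)
        if q.sum(): print(z0,s,q.sum(),"w",np.percentile(w[q],[5,50,95]).round(1),"l",np.percentile(l[q],[5,95]).round(1))
u,v=proj(c,np.array([453.2,-268.6,24.2])); print("TCP px",u,v)
u0,v0=int(u)-40,int(v)-45
cv2.imwrite("pics/s3.png",cv2.resize(c["image"][v0:v0+75,u0:u0+90],None,fx=7,fy=7,interpolation=2))
E
```

```text
20 -1 1 w [-22.9 -22.9 -22.9] l [5.8 5.8]
20 1 1 w [19.6 19.6 19.6] l [19.5 19.5]
36 -1 1 w [-16.3 -16.3 -16.3] l [-4.8 -4.8]
40 -1 5 w [-18.6 -15.8 -15.4] l [-8.9  9.1]
44 -1 5 w [-26.5 -20.6 -17.4] l [ 3.1 11.5]
44 1 6 w [19.4 24.1 25.4] l [ 3.3 12.2]
48 -1 12 w [-24.9 -17.8 -15.6] l [-5.9 12.7]
48 1 10 w [19.7 23.8 30.2] l [ 4.6 11. ]
52 -1 10 w [-27.6 -22.6 -15.1] l [ 0.3 10.4]
52 1 10 w [20.3 26.5 30.9] l [ 4.5 10.2]
TCP px 167.0451916206211 235.72508094820563
```

View pics/s3.png

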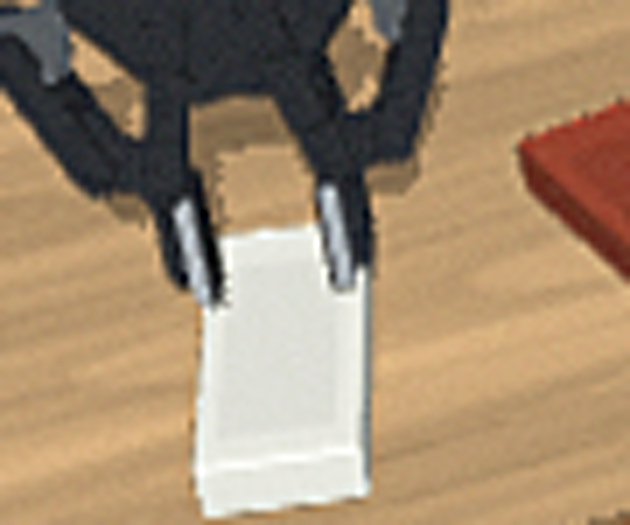

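The close-up shows both fingertips, at crop (205,300) and (345,290), floating above the stone's top. The depth map puts them near z=36 although the TCP reads 24. The stone has not moved. I'll reopen, go down step by step, and measure the tips against the reading.

>>> move_arm:
  moves:
    - {"turn":[0,0,0],"translation":[0,0,0],"hand":1}
    - {"turn":[0,0,0],"translation":[0,0,0],"hand":1}
    - {"turn":[0,0,0],"translation":[0,-1.4,0],"hand":1}
    - {"turn":[0,0,0],"translation":[0,0,5],"hand":1}
    - {"turn":[0,0,0],"translation":[0,0,0],"hand":1}
    - {"turn":[0,0,0],"translation":[0,0,0],"hand":1}

```text
time_s: 3.97
eef_pos: [452.3, -269.6, 18.2]
ee_rot: [-0.0, 0.134, 0.991, 0.0]
force: [-0.5, 0.3, 0.6]
grip_width: 1.003
grip_force: 0.0
```

```bash
cat > tips.py <<'E'
from h import *; from rig import capture,sense
import sys
c=capture("scene"); s=sense(); p=np.array(s["eef_pos"]); X=cloud(c)+[-1.5,1.,1.2]
a=np.radians(float(sys.argv[1])); d=X-p
l=d[...,0]*np.cos(a)+d[...,1]*np.sin(a); w=-d[...,0]*np.sin(a)+d[...,1]*np.cos(a)
m=(c["z_map"]>0)&(abs(l)<18)&(abs(w)<75)&(X[...,2]>3)&(X[...,2]<p[2]+60)&(c["image"].mean(-1)<90)&(np.ptp(c["image"],axis=-1)<35)
for sg in(-1,1):
    q=m&(w*sg>10); z=np.sort(X[q][:,2]); print(sg,q.sum(),"lowest z",z[:8].round(1)); k=q&(X[...,2]<z[0]+15)
    print("  w",np.percentile(w[k],[5,50,95]).round(1),"l",np.percentile(l[k],[5,50,95]).round(1))
print("tcp",p.round(1),"force",np.round(s["force"],1),"w",s["grip_width"])
u,v=proj(c,p-[-1.5,1,1.2]); u0,v0=max(0,int(u)-50),int(v)-50
cv2.imwrite(sys.argv[2],cv2.resize(c["image"][v0:v0+85,u0:u0+100],None,fx=6,fy=6,interpolation=2)); print("tcp at crop",(u-u0)*6,(v-v0)*6)
E
python3 tips.py -15.4 pics/s4.png
```

```text
-1 52 lowest z [45.9 51.6 51.8 52.  53.4 53.4 54.9 55.5]
  w [-52.7 -41.8 -41.1] l [-9.4  4.8  8.8]
1 37 lowest z [52.5 56.1 58.5 58.6 58.6 58.6 58.9 59.5]
  w [45.1 53.7 56.7] l [5.1 6.5 9.8]
tcp [ 452.5 -269.7   18.4] force [0.2 0.2 0.5] w 1.0016246717995008
tcp at crop 304.3649798972557 304.66362618714425
```

View pics/s4.png

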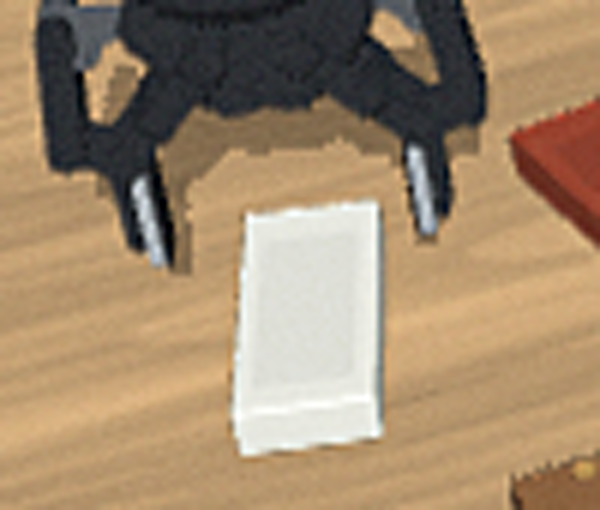

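The tips show at crop (160,262) and (430,235). Depth puts them at z≈45 while the TCP reads 18, so there is a height offset. I'll check whether it was already there in the first picture, at the start pose.

```bash
python3 - <<'E'
from h import *; from rig import capture
for n,p,th in(("scene0",[131.2,508.1,214.1],-14.5),("now",[452.4,-269.6,18.3],-15.4)):
    c=dict(np.load("scene0.npz")) if n=="scene0" else capture("scene")
    X=cloud(c)+[-1.5,1,1.2]; d=X-p; a=np.radians(th)
    l=d[...,0]*np.cos(a)+d[...,1]*np.sin(a); w=-d[...,0]*np.sin(a)+d[...,1]*np.cos(a)
    m=(c["z_map"]>0)&(abs(l)<60)&(abs(w)<75)&(d[...,2]>-60)&(d[...,2]<120)&(X[...,2]>30)
    print(n,"px TCP",proj(c,np.array(p)).round(1))
    for z0 in range(-20,100,8):
        k=m&(abs(d[...,2]-z0-4)<4)
        if k.sum()>2: print(z0,k.sum(),"w",np.percentile(w[k],[2,50,98]).round(0),"l",np.percentile(l[k],[2,50,98]).round(0))
E
```

```text
scene0 px TCP [392.4  52.4]
28 17 w [-51.  42.  50.] l [-12.   7.  13.]
36 35 w [-54.  43.  57.] l [-8.  7. 14.]
44 38 w [-55.  42.  57.] l [-6.  5. 15.]
52 40 w [-56.   1.  55.] l [-8.  6. 14.]
60 39 w [-55.  43.  57.] l [-6.  8. 15.]
68 41 w [-62. -41.  69.] l [-9.  9. 16.]
76 89 w [-74.  36.  71.] l [-12.   9.  16.]
84 106 w [-72. -31.  72.] l [-15.  10.  18.]
92 133 w [-70.  -9.  70.] l [-16.  10.  20.]
now px TCP [167.  237.8]
28 13 w [-47. -41.  54.] l [ 2.  8. 11.]
36 49 w [-54. -41.  56.] l [-8.  8. 14.]
44 44 w [-53. -41.  57.] l [-10.   8.  13.]
52 53 w [-54. -41.  58.] l [-2.  8. 14.]
60 49 w [-54. -41.  57.] l [-5.  8. 12.]
68 46 w [-62. -42.  61.] l [ 4. 10. 15.]
76 159 w [-69.  43.  73.] l [-10.   9.  15.]
84 155 w [-70.  -4.  75.] l [-13.  11.  17.]
92 224 w [-69.  10.  73.] l [-14.  11.  18.]
```

The offset is constant: the open tips stand about 28 mm above the reported TCP point, both at the start and now. It is a fixed tool-length bias, so I'll work from measured tip heights.

>>> move_arm:
  moves:
    - {"turn":[0,0,0],"translation":[0,0,10],"hand":1}
    - {"turn":[0,0,0],"translation":[0,0,10],"hand":1}
    - {"turn":[0,0,0],"translation":[0,0,6],"hand":1}
    - {"turn":[0,0,0],"translation":[0,0,4],"hand":1}
    - {"turn":[0,0,0],"translation":[0,0,0],"hand":0.75}
    - {"turn":[0,0,0],"translation":[0,0,0],"hand":0.65}
    - {"turn":[0,0,0],"translation":[0,0,0],"hand":0.5}
    - {"turn":[0,0,0],"translation":[0,0,0],"hand":0.5}
    - {"turn":[0,0,0],"translation":[0,0,0],"hand":0.5}
    - {"turn":[0,0,0],"translation":[0,0,0],"hand":0.5}

```text
time_s: 4.9
eef_pos: [452.9, -270.1, -10.9]
ee_rot: [0.0, 0.134, 0.991, -0.0]
force: [-0.2, -0.7, 5.5]
grip_width: 0.571
grip_force: 42.5
```

```bash
python3 tips.py -15.4 pics/s5.png
```

```text
-1 58 lowest z [16.7 17.2 17.7 18.  19.  21.4 23.8 24.4]
  w [-35.3 -31.1 -22.6] l [-5.8  6.  11.4]
1 51 lowest z [14.6 14.7 17.3 19.2 19.6 20.1 20.3 21.1]
  w [27.2 36.5 39.8] l [-0.8  6.3 12.1]
tcp [ 452.8 -270.1  -10.9] force [0.4 0.5 5.3] w 0.5740206355093517
tcp at crop 305.7505266816235 303.4250471209348
```

View pics/s5.png

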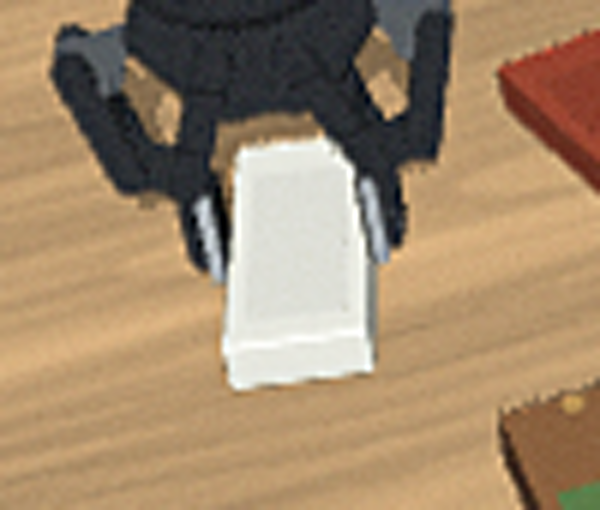

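The white stone is gripped squarely (tips at crop (215,275) and (385,255)), with a 42 N grip at opening 0.57. I'll lift it and carry it to the right holder.

>>> move_arm:
  moves:
    - {"turn":[0,0,0],"translation":[0,0,-10],"hand":0.5}
    - {"turn":[0,0,0],"translation":[0,0,-25],"hand":0.5}
    - {"turn":[0,0,0],"translation":[0,0,-30],"hand":0.5}
    - {"turn":[0,0,-0.103],"translation":[0,0,0],"hand":0.5}
    - {"turn":[0,0,-0.103],"translation":[0,0,0],"hand":0.5}
    - {"turn":[0,0,-0.103],"translation":[0,0,0],"hand":0.5}
    - {"turn":[0,0,0],"translation":[0,0,0],"hand":0.5}
  grip_force: 55

```text
time_s: 5.53
eef_pos: [452.3, -269.5, 53.8]
ee_rot: [-0.0, -0.022, 1.0, 0.0]
force: [0.2, 0.5, -2.1]
grip_width: 0.566
grip_force: 60.0
```

```bash
python3 go.py 644.4,-71.7,54,2.3 644.4,-71.7,10,2.3
```

```text
now [ 452.3 -269.5   53.8] tilt [-5.e-04  4.e-04 -1.e+00] j [-0.76  0.5   1.68 -0.    0.96 -2.38] w 0.566 t 5.5
turn [ 0.0004 -0.0005  0.004 ] then shift [-199.9  190.    -0.2] rows 8 each [-24.99  23.75  -0.03]
turn [0. 0. 0.] then shift [ 0.  0. 44.] rows 2 each [ 0.  0. 22.]
```

>>> move_arm:
  moves:
    - {"turn":[0,0,0.004],"translation":[-25,23.8,0],"hand":0.5}
    - {"turn":[0,0,0],"translation":[-25,23.8,0],"hand":0.5}
    - {"turn":[0,0,0],"translation":[-25,23.8,0],"hand":0.5}
    - {"turn":[0,0,0],"translation":[-25,23.8,0],"hand":0.5}
    - {"turn":[0,0,0],"translation":[-25,23.8,0],"hand":0.5}
    - {"turn":[0,0,0],"translation":[-25,23.8,0],"hand":0.5}
    - {"turn":[0,0,0],"translation":[-25,23.8,0],"hand":0.5}
    - {"turn":[0,0,0],"translation":[-25,23.4,0],"hand":0.5}
    - {"turn":[0,0,0],"translation":[0,0,0],"hand":0.5}
    - {"turn":[0,0,0],"translation":[0,0,0],"hand":0.5}

```text
time_s: 6.37
eef_pos: [645.5, -71.0, 53.0]
ee_rot: [-0.001, -0.018, 1.0, 0.0]
force: [-0.6, -0.5, -2.3]
grip_width: 0.565
grip_force: 60.0
```

```bash
python3 go.py 644.4,-71.7,9,2.3; cat > see.py <<'E'
from h import *; from rig import capture
import sys
def mask(img,k):
    b,g,r=[img[...,i].astype(int) for i in range(3)]
    return {"white":(np.ptp(img,axis=-1)<45)&(img.min(-1)>110),"red":(r>80)&(r>2*g)&(r>2*b),"blue":(b>r+20)&(b>g+8),
            "grey":(np.ptp(img,axis=-1)<25)&(img.max(-1)<75)}[k]
k,x,y,z0,z1=sys.argv[1],*map(float,sys.argv[2:6])
for n,o in(("top",(1.5,-1,-.1)),("scene",(-1.5,1,1.2))):
    c=capture(n); X=cloud(c)+o
    m=(c["z_map"]>0)&(abs(X[...,0]-x)<90)&(abs(X[...,1]-y)<60)&(X[...,2]>z0)&(X[...,2]<z1)&mask(c["image"],k)
    m=cv2.morphologyEx(m.astype(np.uint8),cv2.MORPH_OPEN,np.ones((2,2)))>0
    p=X[m]; zm=np.median(p[:,2]); t=p[abs(p[:,2]-zm)<4]
    print(n,len(p),"z",zm.round(1),"rect",rect(t[:,:2]))
E
python3 see.py white 644 -72 50 110
```

```text
now [645.5 -71.   53. ] tilt [-1.2e-03  3.0e-04 -1.0e+00] j [-0.29  0.74  1.27 -0.    1.14 -1.9 ] w 0.565 t 6.4
turn [ 0.0003 -0.0012 -0.004 ] then shift [ 1.2 -0.6 44. ] rows 2 each [ 0.58 -0.31 21.98]
top 0 z nan rect (0.0, 0.0, 0.0, 0.0, np.float32(0.0))
scene 1054 z 83.5 rect (648.1, -66.6, 125.1, 61.9, np.float32(-9.7))
  return _methods._mean(a, axis=axis, dtype=dtype,
  ret = ret.dtype.type(ret / rcount)
```

>>> move_arm:
  moves:
    - {"turn":[0,0,-0.003],"translation":[1.2,-0.6,22],"hand":0.5}
    - {"turn":[0,0,0],"translation":[0,0,17],"hand":0.5}
    - {"turn":[0,0,0],"translation":[0,0,5],"hand":0.5}
    - {"turn":[0,0,0],"translation":[0,0,0],"hand":0.5}
    - {"turn":[0,0,0],"translation":[0,0,0],"hand":0.5}

```text
time_s: 6.88
eef_pos: [644.3, -73.9, 10.4]
ee_rot: [0.0, -0.019, 1.0, -0.0]
force: [0.6, -1.0, -1.4]
grip_width: 0.568
grip_force: 59.9
```

```bash
python3 go.py 644.4,-71.7,4.1,2.3; python3 - <<'E'
from h import *; from rig import capture
c=capture("scene"); cv2.imwrite("pics/s6.png",cv2.resize(c["image"][200:310,190:340],None,fx=4.5,fy=4.5,interpolation=2))
E
```

```text
now [644.3 -73.9  10.4] tilt [ 5.e-04 -2.e-04 -1.e+00] j [-0.29  0.79  1.3  -0.    1.06 -1.9 ] w 0.568 t 6.9
turn [-0.0002  0.0005 -0.0021] then shift [-0.2  2.2  6.3] rows 1 each [-0.24  2.21  6.27]
```

View pics/s6.png

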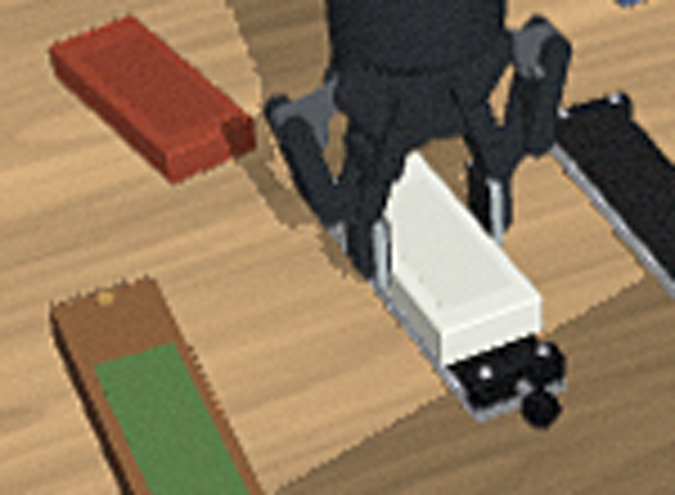

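The white stone hangs just above the right holder, lined up with it: its far end is at crop (490,330), beside the stop at (520,360). I'll measure its place before lowering.

```bash
python3 see.py white 644 -72 34 50 2>/dev/null; python3 -c "
from rig import sense,capture
import numpy as np
for i in range(4): print(np.round(sense()['eef_pos'],1)); capture('top')"
```

```text
top 0 z nan rect (0.0, 0.0, 0.0, 0.0, np.float32(0.0))
scene 849 z 41.7 rect (647.1, -68.8, 123.5, 62.2, np.float32(0.8))
[644.8 -73.6  10.9]
[644.7 -73.4  10.7]
[644.6 -73.4  10.5]
[644.5 -73.3  10.3]
```

```bash
cat > ext.py <<'E'
from h import *; from rig import capture
from see import mask
E
sed -i 's/^k,x,y/if __name__!="__main__": sys.argv=["","white","0","0","0","0"]\nk,x,y/; s/^for n,o in/if __name__=="__main__":\n for n,o in/' see.py
cat > ext.py <<'E'
# extents of a coloured stone in a holder's frame: ext.py colour x y theta z0 z1 [camera]
import sys; A=sys.argv[:]
from see import *
k=A[1]; x,y,th,z0,z1=map(float,A[2:7])
for n,o in(("top",(1.5,-1,-.1)),("scene",(-1.5,1,1.2))):
    c=capture(n); X=cloud(c)+o; a=np.radians(th); d=X-[x,y,0]
    l=d[...,0]*np.cos(a)+d[...,1]*np.sin(a); w=-d[...,0]*np.sin(a)+d[...,1]*np.cos(a)
    m=(c["z_map"]>0)&(abs(l)<85)&(abs(w)<40)&(X[...,2]>z0)&(X[...,2]<z1)&mask(c["image"],k)
    if m.sum()<50: print(n,"hidden",m.sum()); continue
    print(n,m.sum(),"z %.1f"%np.median(X[m][:,2]))
    for w0 in(-18,-6,6,18):
        q=l[m&(abs(w-w0)<5)]; print("  w",w0,"l ends",np.percentile(q,[2,98]).round(1) if len(q)>5 else None)
    for l0 in(-45,-20,20,45):
        q=w[m&(abs(l-l0)<5)]; print("  l",l0,"w edges",np.percentile(q,[2,98]).round(1) if len(q)>5 else None)
E
python3 ext.py white 644.4 -71.7 2.3 38 50
```

```text
top hidden 3
scene 775 z 40.8
  w -18 l ends [-4.4 61.8]
  w -6 l ends [-31.7  61.6]
  w 6 l ends [-43.   59.6]
  w 18 l ends [-57.2  60.2]
  l -45 w edges [ 4.4 24. ]
  l -20 w edges [-10.4  23.1]
  l 20 w edges [-23.7  22.7]
  l 45 w edges [-24.6  22.8]
```

>>> move_arm:
  moves:
    - {"turn":[0,0,0],"translation":[0,1,3],"hand":0.5}
    - {"turn":[0,0,0],"translation":[0,0,2],"hand":0.5}
    - {"turn":[0,0,0],"translation":[0,0,0.7],"hand":0.5}
    - {"turn":[0,0,0],"translation":[0,0,0],"hand":0.5}

```text
time_s: 7.67
eef_pos: [644.1, -71.9, 4.3]
ee_rot: [-0.0, -0.02, 1.0, 0.0]
force: [-3.3, 1.1, 3.2]
grip_width: 0.566
grip_force: 60.7
```

>>> move_arm:
  moves:
    - {"turn":[0,0,0],"translation":[0,0,0],"hand":0.62}
    - {"turn":[0,0,0],"translation":[0,0,0],"hand":0.7}
    - {"turn":[0,0,0],"translation":[0,0,0],"hand":0.8}
    - {"turn":[0,0,0],"translation":[0,0,0],"hand":0.8}
    - {"turn":[0,0,0],"translation":[0,0,-20],"hand":0.8}
    - {"turn":[0,0,0],"translation":[0,0,-36],"hand":1}
    - {"turn":[0,0,-0.05],"translation":[0,0,0],"hand":1}
    - {"turn":[0,0,-0.105],"translation":[0,0,0],"hand":1}

```text
time_s: 8.33
eef_pos: [645.3, -72.5, 62.3]
ee_rot: [0.002, -0.098, 0.995, -0.001]
force: [-0.4, 0.5, -1.5]
grip_width: 1.002
grip_force: 0.0
```

```bash
python3 ext.py white 644.4 -71.7 2.3 25 50;  python3 go.py 435.6,-136.7,60,11.2
```

```text
top hidden 5
scene 1094 z 34.9
  w -18 l ends [-52.5  62.1]
  w -6 l ends [-58.5  61.7]
  w 6 l ends [-62.3  61.8]
  w 18 l ends [-62.   62.5]
  l -45 w edges [-23.7  22.2]
  l -20 w edges [-24.1  22.7]
  l 20 w edges [-24.3  24.2]
  l 45 w edges [-23.6  24.9]
now [644.2 -72.2  60.1] tilt [ 5.e-04 -1.e-04 -1.e+00] j [-0.29  0.72  1.27  0.    1.15 -2.06] w 1.002 t 8.4
turn [-0.0002  0.0004  0.0003] then shift [ 2.172e+02 -2.280e+01  1.000e-01] rows 7 each [ 3.103e+01 -3.250e+00  2.000e-02]
```

The fine stone sits centred to within about 1 mm. Medium stone next.

>>> move_arm:
  moves:
    - {"turn":[0,0,0],"translation":[31,-3.3,0],"hand":1}
    - {"turn":[0,0,0],"translation":[31,-3.3,0],"hand":1}
    - {"turn":[0,0,0],"translation":[31,-3.3,0],"hand":1}
    - {"turn":[0,0,0],"translation":[31,-3.2,0],"hand":1}
    - {"turn":[0,0,0],"translation":[31,-3.2,0],"hand":1}
    - {"turn":[0,0,0],"translation":[31,-3.2,0],"hand":1}
    - {"turn":[0,0,0],"translation":[31,-3.3,0],"hand":1}
    - {"turn":[0,0,0],"translation":[0,0,0],"hand":1}
    - {"turn":[0,0,0],"translation":[0,0,0],"hand":1}

```text
time_s: 9.18
eef_pos: [435.1, -136.9, 60.0]
ee_rot: [-0.0, -0.095, 0.995, 0.0]
force: [1.3, 0.3, 0.7]
grip_width: 1.0
grip_force: 0.0
```

```bash
python3 ext.py red 435.6 -136.7 11.2 10 30;  python3 go.py 435.6,-136.7,-12,11.2
```

```text
top 120 z 20.1
  w -18 l ends None
  w -6 l ends None
  w 6 l ends [46.4 60.8]
  w 18 l ends [32.2 60.5]
  l -45 w edges None
  l -20 w edges None
  l 20 w edges None
  l 45 w edges [ 8.3 23.5]
scene 785 z 19.6
  w -18 l ends [-58.1  61.3]
  w -6 l ends [-60.5  60.9]
  w 6 l ends [-56.4  60.9]
  w 18 l ends [-59.9  61.5]
  l -45 w edges [-24.1  22.9]
  l -20 w edges [-24.5  23.3]
  l 20 w edges [-24.4  22.5]
  l 45 w edges [-25.2  22.5]
now [ 436.4 -136.6   60. ] tilt [ 8.e-04 -4.e-04 -1.e+00] j [-0.56  0.36  1.88  0.    0.89 -2.32] w 0.999 t 9.3
turn [-0.0005  0.0007 -0.0027] then shift [ 0.8  0.1 72. ] rows 3 each [ 0.27  0.03 24.  ]
```

>>> move_arm:
  moves:
    - {"turn":[0,0,0],"translation":[0,0.8,30],"hand":1}
    - {"turn":[0,0,0],"translation":[0,0,27],"hand":1}
    - {"turn":[0,0,0],"translation":[0,0,11],"hand":1}
    - {"turn":[0,0,0],"translation":[0,0,5],"hand":1}
    - {"turn":[0,0,0],"translation":[0,0,0],"hand":0.75}
    - {"turn":[0,0,0],"translation":[0,0,0],"hand":0.65}
    - {"turn":[0,0,0],"translation":[0,0,0],"hand":0.5}
    - {"turn":[0,0,0],"translation":[0,0,0],"hand":0.5}
    - {"turn":[0,0,0],"translation":[0,0,0],"hand":0.5}
    - {"turn":[0,0,0],"translation":[0,0,0],"hand":0.5}

```text
time_s: 10.12
eef_pos: [436.5, -136.1, -11.9]
ee_rot: [0.001, -0.097, 0.995, -0.001]
force: [-0.0, 1.7, 6.1]
grip_width: 0.568
grip_force: 58.0
```

```bash
python3 go.py 436,-136.8,55,-0.6 645.2,46.4,55,-0.6 645.2,46.4,10,-.6
```

```text
now [ 436.5 -136.1  -11.9] tilt [ 0.0024 -0.0013 -1.    ] j [-0.56  0.5   1.93  0.    0.71 -2.32] w 0.568 t 10.1
turn [-0.0015  0.0022  0.2049] then shift [  0.4  -0.7 -66.9] rows 2 each [  0.22  -0.37 -33.43]
turn [0. 0. 0.] then shift [-207.3  185.4    0. ] rows 8 each [-25.91  23.17   0.  ]
turn [0. 0. 0.] then shift [ 0.  0. 45.] rows 2 each [ 0.   0.  22.5]
```

>>> move_arm:
  moves:
    - {"turn":[0,0,0],"translation":[0,0,-10],"hand":0.5}
    - {"turn":[0,0,0],"translation":[0,0,-27],"hand":0.5}
    - {"turn":[0,0,0],"translation":[0,0,-30],"hand":0.5}
    - {"turn":[0,0,0.1],"translation":[0,0,0],"hand":0.5}
    - {"turn":[0,0,0.105],"translation":[0,0,0],"hand":0.5}
    - {"turn":[0,0,0],"translation":[-25.9,23.2,0],"hand":0.5}
    - {"turn":[0,0,0],"translation":[-25.9,23.2,0],"hand":0.5}
    - {"turn":[0,0,0],"translation":[-25.9,23.2,0],"hand":0.5}
    - {"turn":[0,0,0],"translation":[-25.9,23.2,0],"hand":0.5}
    - {"turn":[0,0,0],"translation":[-25.9,23.2,0],"hand":0.5}

```text
time_s: 10.95
eef_pos: [567.3, -19.6, 55.0]
ee_rot: [0.0, 0.005, 1.0, -0.0]
force: [0.3, -1.3, -1.6]
grip_width: 0.569
grip_force: 58.0
```

>>> move_arm:
  moves:
    - {"turn":[0,0,0],"translation":[-25.9,23.2,0],"hand":0.5}
    - {"turn":[0,0,0],"translation":[-25.9,23.2,0],"hand":0.5}
    - {"turn":[0,0,0],"translation":[-25.9,23.2,0],"hand":0.5}
    - {"turn":[0,0,0],"translation":[0,0,22],"hand":0.5}
    - {"turn":[0,0,0],"translation":[0,0,17],"hand":0.5}
    - {"turn":[0,0,0],"translation":[0,0,0],"hand":0.5}
    - {"turn":[0,0,0],"translation":[0,0,0],"hand":0.5}

```text
time_s: 11.53
eef_pos: [644.2, 47.8, 15.2]
ee_rot: [-0.001, 0.005, 1.0, 0.0]
force: [1.1, 0.2, -1.0]
grip_width: 0.567
grip_force: 57.9
```

```bash
python3 ext.py red 645.2 46.4 -0.6 38 60;  python3 go.py 645.2,46.4,3.1,-0.6
```

```text
top hidden 0
scene 719 z 48.1
  w -18 l ends [-35.9  59.6]
  w -6 l ends [-21.7  60.6]
  w 6 l ends [-37.3  59.7]
  w 18 l ends [-46.3  60.4]
  l -45 w edges [12.3 26.4]
  l -20 w edges [-3.6 24.2]
  l 20 w edges [-22.6  24.3]
  l 45 w edges [-22.6  24.3]
now [645.3  47.4  16.7] tilt [ 2.1e-03 -2.0e-04 -1.0e+00] j [-0.11  0.77  1.3  -0.    1.06 -1.67] w 0.570 t 11.6
turn [-0.0002  0.0021 -0.0005] then shift [ 0.1 -1.  13.6] rows 1 each [ 0.08 -0.98 13.61]
```

>>> move_arm:
  moves:
    - {"turn":[0,0,0],"translation":[-0.7,-0.9,6],"hand":0.5}
    - {"turn":[0,0,0],"translation":[0,0,3],"hand":0.5}
    - {"turn":[0,0,0],"translation":[0,0,2],"hand":0.5}
    - {"turn":[0,0,0],"translation":[0,0,0],"hand":0.5}
    - {"turn":[0,0,0],"translation":[0,0,0],"hand":0.5}

```text
time_s: 12.05
eef_pos: [645.3, 46.8, 3.9]
ee_rot: [-0.0, 0.005, 1.0, 0.0]
force: [-0.6, 0.4, -2.7]
grip_width: 0.571
grip_force: 58.0
```

```bash
python3 ext.py red 645.2 46.4 -0.6 28 50 | head -2;  python3 go.py 645.2,46.4,3.1,-0.6
```

```text
top hidden 0
scene 668 z 35.9
now [645.4  46.8   4.1] tilt [ 3.e-04  0.e+00 -1.e+00] j [-0.11  0.79  1.31  0.    1.04 -1.67] w 0.566 t 12.2
turn [ 0.      0.0003 -0.0001] then shift [ 0.2 -0.4  1. ] rows 1 each [ 0.23 -0.4   0.99]
```

>>> move_arm:
  moves:
    - {"turn":[0,0,0],"translation":[0,0,0.8],"hand":0.5}
    - {"turn":[0,0,0],"translation":[0,0,0.4],"hand":0.5}
    - {"turn":[0,0,0],"translation":[0,0,0],"hand":0.5}

```text
time_s: 12.4
eef_pos: [645.5, 46.8, 3.2]
ee_rot: [0.0, 0.005, 1.0, -0.0]
force: [-2.1, -0.5, 3.0]
grip_width: 0.566
grip_force: 58.4
```

>>> move_arm:
  moves:
    - {"turn":[0,0,0],"translation":[0,0,0],"hand":0.62}
    - {"turn":[0,0,0],"translation":[0,0,0],"hand":0.7}
    - {"turn":[0,0,0],"translation":[0,0,0],"hand":0.8}
    - {"turn":[0,0,0],"translation":[0,0,0],"hand":0.8}
    - {"turn":[0,0,0],"translation":[0,0,-20],"hand":0.8}
    - {"turn":[0,0,0],"translation":[0,0,-36],"hand":1}
    - {"turn":[0,0,-0.035],"translation":[0,0,0],"hand":1}
    - {"turn":[0,0,0],"translation":[0,0,0],"hand":1}

```text
time_s: 13.07
eef_pos: [646.4, 46.7, 60.8]
ee_rot: [0.002, -0.013, 1.0, -0.0]
force: [0.2, 0.0, 0.0]
grip_width: 1.0
grip_force: 0.0
```

```bash
python3 ext.py red 645.2 46.4 -0.6 25 50;  python3 go.py 452.6,276.8,60,1.4
```

```text
top hidden 0
scene 963 z 35.0
  w -18 l ends [-59.5  60. ]
  w -6 l ends [-57.3  60.5]
  w 6 l ends [-61.5  59.3]
  w 18 l ends [-60.7  59.6]
  l -45 w edges [-24.   21.7]
  l -20 w edges [-23.7  24.8]
  l 20 w edges [-23.1  24. ]
  l 45 w edges [-23.   24.5]
now [644.9  46.9  58. ] tilt [-1.2e-03  2.0e-04 -1.0e+00] j [-0.11  0.72  1.27  0.    1.15 -1.7 ] w 0.998 t 13.2
turn [ 0.0002 -0.0012 -0.0008] then shift [186.6 234.6  -2. ] rows 9 each [20.74 26.06 -0.22]
```

>>> move_arm:
  moves:
    - {"turn":[0,0,0],"translation":[20.7,26.1,0],"hand":1}
    - {"turn":[0,0,0],"translation":[20.7,26.1,0],"hand":1}
    - {"turn":[0,0,0],"translation":[20.7,26.1,0],"hand":1}
    - {"turn":[0,0,0],"translation":[20.7,26.1,0],"hand":1}
    - {"turn":[0,0,0],"translation":[20.7,26.1,0],"hand":1}
    - {"turn":[0,0,0],"translation":[20.7,26.1,0],"hand":1}
    - {"turn":[0,0,0],"translation":[20.7,26.1,0],"hand":1}
    - {"turn":[0,0,0],"translation":[20.7,26.1,0],"hand":1}
    - {"turn":[0,0,0],"translation":[20.8,26,0],"hand":1}
    - {"turn":[0,0,0],"translation":[0,0,0],"hand":1}

```text
time_s: 14.0
eef_pos: [449.0, 280.1, 57.5]
ee_rot: [-0.002, -0.014, 1.0, -0.0]
force: [0.3, 0.3, 0.7]
grip_width: 1.002
grip_force: 0.0
```

```bash
python3 ext.py grey 452.6 276.8 1.4 10 30;  python3 go.py 452.6,276.8,-12.5,1.4
```

```text
top 764 z 20.0
  w -18 l ends [-61.   58.6]
  w -6 l ends [-60.4  60.8]
  w 6 l ends [-34.8  60.7]
  w 18 l ends [40.5 59.6]
  l -45 w edges [-24.9   0.8]
  l -20 w edges [-25.4   0.9]
  l 20 w edges [-24.5   7.1]
  l 45 w edges [-24.3  15.6]
scene 612 z 19.5
  w -18 l ends [-58.3  62.2]
  w -6 l ends [-54.5  63.5]
  w 6 l ends [-60.   62.4]
  w 18 l ends [-59.3  61.2]
  l -45 w edges [-23.3  24.7]
  l -20 w edges [-24.9  23.4]
  l 20 w edges [-23.2  25.6]
  l 45 w edges [-23.7  24.5]
now [452.3 277.4  57.9] tilt [-1.5e-03 -7.0e-04 -1.0e+00] j [ 0.33  0.5   1.67 -0.    0.97 -1.27] w 1.003 t 14.1
turn [-0.0006 -0.0016  0.0014] then shift [-0.3 -0.6 70.4] rows 2 each [-0.14 -0.31 35.2 ]
```

>>> move_arm:
  moves:
    - {"turn":[0,0,0],"translation":[0,0,30],"hand":1}
    - {"turn":[0,0,0],"translation":[0,0,25],"hand":1}
    - {"turn":[0,0,0],"translation":[0,0,10],"hand":1}
    - {"turn":[0,0,0],"translation":[0,0,6],"hand":1}
    - {"turn":[0,0,0],"translation":[0,0,0],"hand":0.75}
    - {"turn":[0,0,0],"translation":[0,0,0],"hand":0.65}
    - {"turn":[0,0,0],"translation":[0,0,0],"hand":0.5}
    - {"turn":[0,0,0],"translation":[0,0,0],"hand":0.5}
    - {"turn":[0,0,0],"translation":[0,0,0],"hand":0.5}
    - {"turn":[0,0,0],"translation":[0,0,0],"hand":0.5}

```text
time_s: 14.93
eef_pos: [454.2, 277.2, -10.8]
ee_rot: [0.001, -0.012, 1.0, 0.0]
force: [-0.6, -1.6, 6.2]
grip_width: 0.568
grip_force: 58.3
```

```bash
python3 go.py 452.6,276.8,57,2 643.2,169,57,2 
```

```text
now [454.2 277.2 -10.8] tilt [ 2.7e-03  7.0e-04 -1.0e+00] j [ 0.33  0.62  1.7  -0.    0.82 -1.27] w 0.568 t 14.9
turn [ 0.0006  0.0027 -0.0104] then shift [  1.6  -0.3 -67.8] rows 2 each [  0.82  -0.17 -33.92]
turn [0. 0. 0.] then shift [-186.7 -114.4    0. ] rows 7 each [-26.67 -16.34   0.  ]
```

>>> move_arm:
  moves:
    - {"turn":[0,0,0],"translation":[0,0,-10],"hand":0.5}
    - {"turn":[0,0,0],"translation":[0,0,-27],"hand":0.5}
    - {"turn":[0,0,-0.01],"translation":[0,0,-30],"hand":0.5}
    - {"turn":[0,0,0],"translation":[-26.7,-16.3,0],"hand":0.5}
    - {"turn":[0,0,0],"translation":[-26.7,-16.3,0],"hand":0.5}
    - {"turn":[0,0,0],"translation":[-26.7,-16.3,0],"hand":0.5}
    - {"turn":[0,0,0],"translation":[-26.7,-16.3,0],"hand":0.5}
    - {"turn":[0,0,0],"translation":[-26.7,-16.3,0],"hand":0.5}
    - {"turn":[0,0,0],"translation":[-26.7,-16.3,0],"hand":0.5}
    - {"turn":[0,0,0],"translation":[-26.7,-16.5,0],"hand":0.5}

```text
time_s: 15.77
eef_pos: [644.9, 168.3, 55.4]
ee_rot: [-0.0, -0.017, 1.0, 0.0]
force: [-0.9, 0.5, -2.7]
grip_width: 0.566
grip_force: 58.3
```

>>> move_arm:
  moves:
    - {"turn":[0,0,0],"translation":[0,0,22],"hand":0.5}
    - {"turn":[0,0,0],"translation":[0,0,17],"hand":0.5}
    - {"turn":[0,0,0],"translation":[0,0,0],"hand":0.5}
    - {"turn":[0,0,0],"translation":[0,0,0],"hand":0.5}

```text
time_s: 16.1
eef_pos: [643.4, 169.3, 15.7]
ee_rot: [-0.001, -0.017, 1.0, -0.0]
force: [0.8, 0.2, -2.7]
grip_width: 0.574
grip_force: 58.2
```

```bash
python3 ext.py grey 643.2 169 2 40 60;  python3 go.py 643.2,169,4,2
```

```text
top hidden 0
scene 687 z 47.8
  w -18 l ends [-53.9  60.4]
  w -6 l ends [-9.5 61.3]
  w 6 l ends [-25.3  61.1]
  w 18 l ends [-35.8  61.1]
  l -45 w edges [-25.1  23.9]
  l -20 w edges [ 1.5 24.4]
  l 20 w edges [-23.5  24.4]
  l 45 w edges [-23.   23.8]
now [644.5 169.5  17.4] tilt [ 2.e-03  2.e-04 -1.e+00] j [ 0.08  0.81  1.23 -0.    1.1  -1.52] w 0.566 t 16.2
turn [ 0.0001  0.002  -0.    ] then shift [ 1.3 -0.5 13.4] rows 1 each [ 1.32 -0.45 13.45]
```

>>> move_arm:
  moves:
    - {"turn":[0,0,0],"translation":[0,-0.5,6],"hand":0.5}
    - {"turn":[0,0,0],"translation":[0,0,3],"hand":0.5}
    - {"turn":[0,0,0],"translation":[0,0,2],"hand":0.5}
    - {"turn":[0,0,0],"translation":[0,0,0.8],"hand":0.5}
    - {"turn":[0,0,0],"translation":[0,0,0],"hand":0.5}
    - {"turn":[0,0,0],"translation":[0,0,0],"hand":0.5}

```text
time_s: 16.7
eef_pos: [644.0, 168.8, 4.2]
ee_rot: [0.0, -0.017, 1.0, 0.0]
force: [-2.5, -0.0, 0.6]
grip_width: 0.571
grip_force: 58.7
```

Light contact (force z −2.7 → +0.6). A little more, then I'll release it.

>>> move_arm:
  moves:
    - {"turn":[0,0,0],"translation":[0,0,0.4],"hand":0.5}
    - {"turn":[0,0,0],"translation":[0,0,0],"hand":0.5}
    - {"turn":[0,0,0],"translation":[0,0,0],"hand":0.62}
    - {"turn":[0,0,0],"translation":[0,0,0],"hand":0.7}
    - {"turn":[0,0,0],"translation":[0,0,0],"hand":0.8}
    - {"turn":[0,0,0],"translation":[0,0,0],"hand":0.8}
    - {"turn":[0,0,0],"translation":[0,0,-20],"hand":0.8}
    - {"turn":[0,0,0],"translation":[0,0,-36],"hand":1}
    - {"turn":[0,0,-0.026],"translation":[0,0,0],"hand":1}
    - {"turn":[0,0,0],"translation":[0,0,0],"hand":1}

```text
time_s: 17.53
eef_pos: [645.1, 168.8, 61.6]
ee_rot: [0.002, -0.031, 1.0, 0.0]
force: [0.3, -0.1, -0.6]
grip_width: 1.002
grip_force: 0.0
```

```bash
python3 ext.py grey 643.2 169 2 28 50;  python3 go.py 430.4,133.3,60,3.5
```

```text
top hidden 0
scene 851 z 35.1
  w -18 l ends [-60.6  60.7]
  w -6 l ends [-60.5  60. ]
  w 6 l ends [-53.5  60.9]
  w 18 l ends [-57.6  61.1]
  l -45 w edges [-24.   22.8]
  l -20 w edges [-23.7  22.8]
  l 20 w edges [-25.1  22.5]
  l 45 w edges [-24.9  23.1]
now [643.6 168.6  58.8] tilt [-1.1e-03 -1.0e-04 -1.0e+00] j [ 0.08  0.76  1.2  -0.    1.18 -1.55] w 0.999 t 17.6
turn [-0.     -0.0011 -0.0013] then shift [215.  -22.2  -1.2] rows 7 each [30.71 -3.18 -0.17]
```

>>> move_arm:
  moves:
    - {"turn":[0,0,0],"translation":[30.7,-3.2,0],"hand":1}
    - {"turn":[0,0,0],"translation":[30.7,-3.2,0],"hand":1}
    - {"turn":[0,0,0],"translation":[30.7,-3.2,0],"hand":1}
    - {"turn":[0,0,0],"translation":[30.7,-3.2,0],"hand":1}
    - {"turn":[0,0,0],"translation":[30.7,-3.2,0],"hand":1}
    - {"turn":[0,0,0],"translation":[30.7,-3.2,0],"hand":1}
    - {"turn":[0,0,0],"translation":[30.8,-3,0],"hand":1}
    - {"turn":[0,0,0],"translation":[0,0,0],"hand":1}
    - {"turn":[0,0,0],"translation":[0,0,0],"hand":0.8}

```text
time_s: 18.38
eef_pos: [429.4, 133.5, 59.0]
ee_rot: [-0.001, -0.03, 1.0, -0.0]
force: [1.0, -0.5, 0.1]
grip_width: 0.883
grip_force: 0.0
```

```bash
python3 ext.py blue 430.4 133.3 3.5 12 30;  python3 go.py 430.4,133.3,-5,3.5
```

```text
top hidden 0
scene 196 z 19.4
  w -18 l ends [-18.7  30.2]
  w -6 l ends [-24.8  32.5]
  w 6 l ends [-26.2  32.4]
  w 18 l ends [-29.3  26.8]
  l -45 w edges None
  l -20 w edges [-13.1  13.1]
  l 20 w edges [-15.   13.2]
  l 45 w edges None
now [431.3 133.5  59.3] tilt [ 2.e-04  0.e+00 -1.e+00] j [ 0.04  0.36  1.9  -0.    0.89 -1.59] w 0.802 t 18.5
turn [-0.      0.0002 -0.001 ] then shift [ 1.  -0.2 64.3] rows 2 each [ 0.48 -0.09 32.14]
```

>>> move_arm:
  moves:
    - {"turn":[0,0,0],"translation":[0,0,30],"hand":0.8}
    - {"turn":[0,0,0],"translation":[0,0,20],"hand":0.8}
    - {"turn":[0,0,0],"translation":[0,0,9],"hand":0.8}
    - {"turn":[0,0,0],"translation":[0,0,5],"hand":0.6}
    - {"turn":[0,0,0],"translation":[0,0,0],"hand":0.45}
    - {"turn":[0,0,0],"translation":[0,0,0],"hand":0.38}
    - {"turn":[0,0,0],"translation":[0,0,0],"hand":0.25}
    - {"turn":[0,0,0],"translation":[0,0,0],"hand":0.25}
    - {"turn":[0,0,0],"translation":[0,0,0],"hand":0.25}
    - {"turn":[0,0,0],"translation":[0,0,0],"hand":0.25}
  grip_force: 35

```text
time_s: 19.32
eef_pos: [431.5, 133.6, -3.7]
ee_rot: [0.001, -0.03, 1.0, 0.0]
force: [-0.3, 0.2, 6.7]
grip_width: 0.336
grip_force: 35.3
```

```bash
python3 tips.py 3.5 pics/s7.png; python3 go.py 430.4,133.3,80,2.3 644.4,-72,80,2.3
```

```text
-1 77 lowest z [ 3.3  3.7  5.2  6.   6.   6.3  8.1 10.9]
  w [-21.7 -14.7 -13.7] l [-14.9   1.   13.8]
1 91 lowest z [20.8 21.5 22.2 23.1 23.7 23.8 24.6 24.6]
  w [14.  16.4 27.4] l [-12.4   4.2   9.4]
tcp [431.5 133.6  -3.7] force [-0.3 -0.2  6.6] w 0.3376036626890839
tcp at crop 304.0934218667991 303.23127298022615
now [431.5 133.6  -3.7] tilt [ 2.1e-03  1.0e-04 -1.0e+00] j [ 0.04  0.48  1.94  0.    0.72 -1.59] w 0.338 t 19.4
turn [-0.      0.0021  0.0204] then shift [  1.1  -0.2 -83.7] rows 3 each [  0.37  -0.08 -27.89]
turn [0. 0. 0.] then shift [-205.6 -213.7    0. ] rows 9 each [-22.84 -23.75   0.  ]
```

View pics/s7.png

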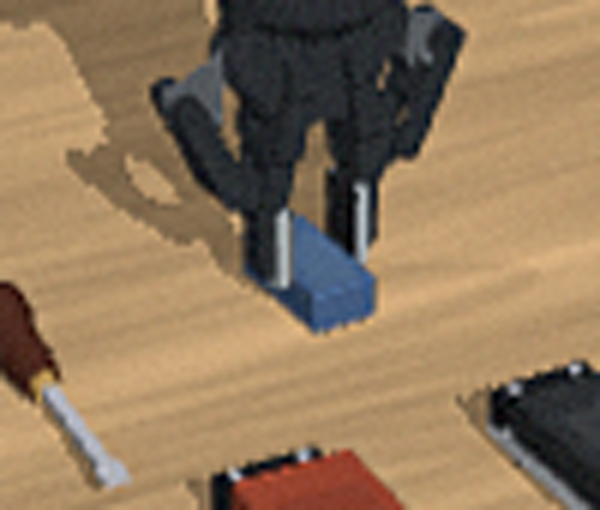

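The blue stone is gripped across its middle: the tips are at crop (280,285) and (362,255), and the stone's front is at (340,310). Next I'll carry it over the fine stone.

>>> move_arm:
  moves:
    - {"turn":[0,0,0],"translation":[0,0,-15],"hand":0.25}
    - {"turn":[0,0,0],"translation":[0,0,-34],"hand":0.25}
    - {"turn":[0,0,0.02],"translation":[0,0,-34],"hand":0.25}
    - {"turn":[0,0,0],"translation":[-22.9,-23.7,0],"hand":0.25}
    - {"turn":[0,0,0],"translation":[-22.9,-23.7,0],"hand":0.25}
    - {"turn":[0,0,0],"translation":[-22.9,-23.7,0],"hand":0.25}
    - {"turn":[0,0,0],"translation":[-22.9,-23.7,0],"hand":0.25}
    - {"turn":[0,0,0],"translation":[-22.9,-23.7,0],"hand":0.25}
    - {"turn":[0,0,0],"translation":[-22.9,-23.7,0],"hand":0.25}
    - {"turn":[0,0,0],"translation":[-22.9,-23.7,0],"hand":0.25}

```text
time_s: 20.2
eef_pos: [598.4, -27.0, 78.5]
ee_rot: [-0.0, -0.02, 1.0, 0.0]
force: [0.5, 0.4, -1.9]
grip_width: 0.333
grip_force: 34.9
```

>>> move_arm:
  moves:
    - {"turn":[0,0,0],"translation":[-22.9,-23.7,0],"hand":0.25}
    - {"turn":[0,0,0],"translation":[-22.4,-24,0],"hand":0.25}
    - {"turn":[0,0,0],"translation":[0,0,25],"hand":0.25}
    - {"turn":[0,0,0],"translation":[0,0,10],"hand":0.25}
    - {"turn":[0,0,0],"translation":[0,0,0],"hand":0.25}
    - {"turn":[0,0,0],"translation":[0,0,0],"hand":0.25}

```text
time_s: 20.7
eef_pos: [644.0, -70.7, 43.2]
ee_rot: [-0.001, -0.021, 1.0, 0.0]
force: [-0.3, 0.6, 0.5]
grip_width: 0.338
grip_force: 34.9
```

```bash
python3 ext.py blue 644.4 -71.8 2.3 58 80;  python3 go.py 644.4,-71.8,31.5,2.3
```

```text
top hidden 0
scene 266 z 67.7
  w -18 l ends None
  w -6 l ends [-6.5 30. ]
  w 6 l ends [-26.4  29.4]
  w 18 l ends [-26.2  29. ]
  l -45 w edges None
  l -20 w edges [ 2.  14.4]
  l 20 w edges [-12.8  13.6]
  l 45 w edges None
now [644.9 -71.   44.8] tilt [ 1.2e-03 -3.0e-04 -1.0e+00] j [-0.29  0.74  1.28  0.    1.12 -1.9 ] w 0.338 t 20.8
turn [-0.0003  0.0011  0.0013] then shift [ 0.6 -0.8 13.3] rows 1 each [ 0.58 -0.82 13.25]
```

Stone top is at 67.7, so it has about 12.7 mm to go down, and it is centred within about 1 mm.

>>> move_arm:
  moves:
    - {"turn":[0,0,0],"translation":[0,-0.5,6],"hand":0.25}
    - {"turn":[0,0,0],"translation":[0,0,3],"hand":0.25}
    - {"turn":[0,0,0],"translation":[0,0,1.5],"hand":0.25}
    - {"turn":[0,0,0],"translation":[0,0,0.8],"hand":0.25}
    - {"turn":[0,0,0],"translation":[0,0,0],"hand":0.25}
    - {"turn":[0,0,0],"translation":[0,0,0],"hand":0.25}

```text
time_s: 21.3
eef_pos: [644.9, -72.1, 32.3]
ee_rot: [0.0, -0.02, 1.0, -0.0]
force: [-0.6, 0.8, -1.4]
grip_width: 0.333
grip_force: 34.9
```

```bash
python3 ext.py blue 644.4 -71.8 2.3 46 75|head -2;  python3 go.py 644.4,-71.8,31.5,2.3; python3 -c "
from rig import sense; print(sense()['force'])"
```

```text
top hidden 0
scene 275 z 55.7
now [644.9 -72.1  32.4] tilt [ 3.e-04 -1.e-04 -1.e+00] j [-0.29  0.76  1.28  0.    1.1  -1.9 ] w 0.335 t 21.4
turn [-0.0001  0.0003  0.0003] then shift [0.5 0.3 0.9] rows 1 each [0.51 0.32 0.87]
[-1.33727481 -0.45179027 -0.57631269]
```

>>> move_arm:
  moves:
    - {"turn":[0,0,0],"translation":[0,0,0.7],"hand":0.25}
    - {"turn":[0,0,0],"translation":[0,0,0.3],"hand":0.25}
    - {"turn":[0,0,0],"translation":[0,0,0],"hand":0.25}

```text
time_s: 21.65
eef_pos: [644.9, -72.1, 31.4]
ee_rot: [0.0, -0.02, 1.0, -0.0]
force: [-0.9, 0.6, 1.4]
grip_width: 0.335
grip_force: 35.1
```

>>> move_arm:
  moves:
    - {"turn":[0,0,0],"translation":[0,0,0],"hand":0.37}
    - {"turn":[0,0,0],"translation":[0,0,0],"hand":0.42}
    - {"turn":[0,0,0],"translation":[0,0,0],"hand":0.5}
    - {"turn":[0,0,0],"translation":[0,0,0],"hand":0.6}
    - {"turn":[0,0,0],"translation":[0,0,0],"hand":0.6}
    - {"turn":[0,0,0],"translation":[0,0,-20],"hand":0.6}
    - {"turn":[0,0,0],"translation":[0,0,-36],"hand":0.8}
    - {"turn":[0,0,0],"translation":[0,0,-36],"hand":0.8}
    - {"turn":[0,0,0],"translation":[30,0,-20],"hand":0.8}
    - {"turn":[0,0,0],"translation":[36,0,-10],"hand":0.8}

```text
time_s: 22.48
eef_pos: [580.1, -75.2, 156.2]
ee_rot: [0.003, -0.021, 1.0, -0.001]
force: [0.1, -1.0, 0.7]
grip_width: 0.796
grip_force: 0.0
```

>>> move_arm:
  moves:
    - {"turn":[0,0,0],"translation":[34,-10,0],"hand":0.8}
    - {"turn":[0,0,0],"translation":[34,-10,0],"hand":0.8}
    - {"turn":[0,0,0],"translation":[34,-10,0],"hand":0.8}
    - {"turn":[0,0,0],"translation":[34,-10,0],"hand":0.8}
    - {"turn":[0,0,0],"translation":[34,-10,0],"hand":0.8}
    - {"turn":[0,0,0],"translation":[34,-10,0],"hand":0.8}
    - {"turn":[0,0,0],"translation":[0,-20,0],"hand":0.8}
    - {"turn":[0,0,0],"translation":[0,0,0],"hand":0.8}

```text
time_s: 23.15
eef_pos: [377.6, -165.1, 153.8]
ee_rot: [0.001, -0.019, 1.0, -0.001]
force: [0.7, -0.7, 0.2]
grip_width: 0.797
grip_force: 0.0
```

```bash
python3 - <<'E'
from h import *; from rig import capture
for n in("top","scene"):
    c=capture(n); print(n)
    for o in blobs(c,box=(560,780,-350,400)): print(o)
    cv2.imwrite(f"pics/{n}8.png",c["image"])
E
python3 ext.py white 644.4 -71.7 2.3 28 45; python3 ext.py red 645.2 46.4 -.6 28 45;python3 ext.py grey 643.2 169 2 28 45; python3 ext.py blue 644.4 -71.7 2.3 46 65
```

```text
top
([435.0, 192.0], 2299, 'zmed 24.0 z95 27.2', (685.3, -211.6, 190.5, 48.9, np.float32(-1.8)), [31.0, 68.0, 74.0])
([309.0, 210.0], 1987, 'zmed 34.3 z95 37.9', (635.4, 49.4, 139.6, 48.7, np.float32(-0.1)), [21.0, 34.0, 90.0])
([367.0, 210.0], 2022, 'zmed 35.0 z95 56.6', (643.1, -70.3, 125.6, 50.3, np.float32(2.5)), [109.0, 107.0, 103.0])
([186.0, 191.0], 1450, 'zmed 32.6 z95 58.1', (688.2, 301.5, 110.7, 51.4, np.float32(-3.1)), [42.0, 66.0, 90.0])
([249.0, 211.0], 2018, 'zmed 34.4 z95 38.0', (651.9, 170.7, 179.2, 50.5, np.float32(2.4)), [29.0, 28.0, 28.0])
scene
([448.0, 222.0], 1150, 'zmed 30.7 z95 56.4', (691.0, 300.2, 112.4, 53.6, np.float32(-3.5)), [74.0, 96.0, 117.0])
([389.0, 230.0], 1441, 'zmed 32.0 z95 35.7', (644.2, 168.9, 126.7, 53.7, np.float32(2.9)), [47.0, 45.0, 43.0])
([340.0, 247.0], 1526, 'zmed 32.4 z95 35.7', (644.4, 46.1, 127.8, 51.7, np.float32(-0.4)), [44.0, 56.0, 109.0])
([289.0, 263.0], 1641, 'zmed 33.1 z95 54.6', (645.1, -72.6, 127.7, 50.1, np.float32(2.2)), [144.0, 140.0, 133.0])
([226.0, 296.0], 1856, 'zmed 22.9 z95 25.0', (685.5, -214.3, 189.7, 48.8, np.fl
[... 1269 characters left out ...]
ene 854 z 35.1
  w -18 l ends [-61.3  61.3]
  w -6 l ends [-59.9  60.2]
  w 6 l ends [-60.6  59.9]
  w 18 l ends [-57.9  60.8]
  l -45 w edges [-24.9  23.7]
  l -20 w edges [-23.8  21.4]
  l 20 w edges [-24.6  23. ]
  l 45 w edges [-24.1  21.9]
top 442 z 54.9
  w -18 l ends [-26.3  16.7]
  w -6 l ends [-28.3  29.6]
  w 6 l ends [-29.1  28.2]
  w 18 l ends [-28.3  25.2]
  l -45 w edges None
  l -20 w edges [-14.3  13.8]
  l 20 w edges [-13.3  14.5]
  l 45 w edges None
scene 338 z 54.9
  w -18 l ends [-25.3  26.5]
  w -6 l ends [-26.1  29.3]
  w 6 l ends [-27.2  30.3]
  w 18 l ends [-26.7  30.3]
  l -45 w edges None
  l -20 w edges [-13.6  14.1]
  l 20 w edges [-14.7  13.1]
  l 45 w edges None
```

View pics/top8.png

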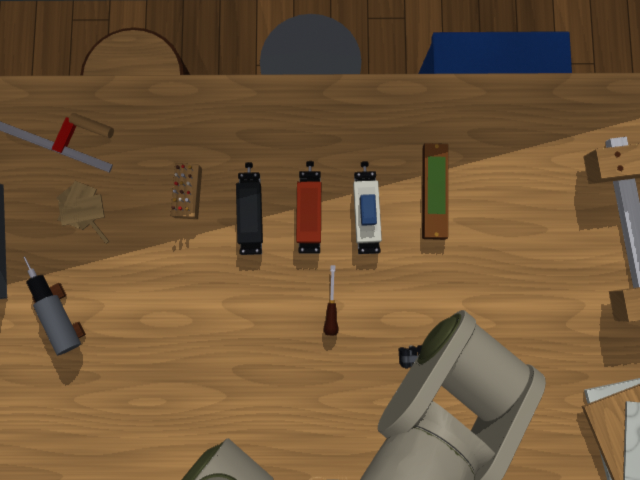

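View pics/scene8.png

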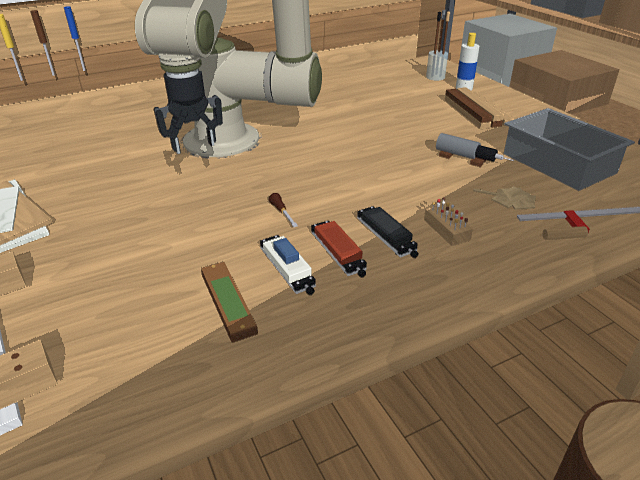

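Both views show the job done. In the top view, coarse is at (250,211), medium at (309,211), and fine with the slurry stone on it at (367,211), next to the strop at (435,192). The stones lie flat with tops at z=35, and the slurry stone's top is at z=55, all within about 2 mm of centre. The gouge at (331,305) and the burr block at (186,191) have not moved.

```bash
python3 -c "
from rig import finish_job; print(finish_job())"
```

```text
the job is handed in; nothing more can be done
None
```

The job is handed in at about 24 s on the robot's clock: fine, medium and coarse stones lie flat and centred to about 2 mm in the right, middle and left holders (strop on the right), the slurry stone rests on the middle of the fine stone, and the gouge and burr block were not touched.

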